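# Hang the rice cup on its drying post and slide the tray under the shelf

### The job

Take the steel rice-measuring cup off its sloped rest, turn it upside down and lower it over the blue post of the pulled-out drying tray until its rim sits flat on the tray; lower it by hand all the way rather than dropping it, and do not press it down hard. Then let go and push the tray all the way in under the low clear shelf, with the cup still on its post. Leave the bowl, the canister and the onigiri mould where they stand.

Things in the scene. Friction and masses are not known exactly. Their poses are not given: they have to be found in the camera images.
- cup: Straight stainless steel rice cup, 60 mm outside diameter, 85 mm tall, wall 3 mm (54 mm inside), bottom 4 mm thick, about 0.13 kg (varies). Origin: centre of the outside of its closed bottom; +z runs from the bottom to the open mouth. At the start it lies on the rest, mouth pointing roughly to the robot's left (+y) and 20 degrees below level.
- rest: Fixed sloped draining rest: dark wood base 130 x 70 x 8 mm, two steel rods 30 mm apart sloping down 20 degrees towards its -x, a low lip at the lower end stopping the cup's rim. Origin: centre of underside; z up. The cup lies loose on the rods and lifts straight out; beyond 21 mm either side of the middle line is free for fingers. The middle of the lying cup is about 65 mm above the worktop.
- riser: Fixed low shelf: clear board 120 (x) x 190 (y) x 12 mm, underside 110 mm above the worktop, on two wooden side panels, open at front and back. Origin: on the worktop under the board's middle; front (-x) faces the robot, the board's front edge is 60 mm in front of the origin. The seated cup passes below the board with 9 mm to spare.
- tray (a joint): How far the drying tray is pulled out of the shelf (towards the riser's -x), in m: 0 = home against its stop, 0.14 = fully out. It slides with about 2 N friction and stays where it is left. The tray is a grey plate 110 mm wide, its top 16 mm above the worktop.
- post_row (a point): Point on the tray's top face (16 mm above the worktop), on its middle line; moves with the tray; axes as the riser. The blue post stands clamped in a cross slot here, exactly at x = 0 but anywhere up to 22 mm to either side in y: its own place is not reported, so see it or feel for it (land gently, lift, shift, try again). It stays put under forces below 40 N.
- tray_front (a point): Centre of the front face of the tray's white front panel (130 mm wide, from 4 to 46 mm above the worktop), 105 mm in front of the post's row; push it towards +x of the riser. With the tray home this face is 45 mm in front of the shelf board's front edge.
- cup_rim (a point): Centre of the cup's mouth in the plane of its rim, 85 mm from the cup's origin along its z; same axes as the cup. The blue post it goes over is a flat-topped upright cylinder, 46 mm in diameter and 60 mm tall, its top edge bevelled 2 mm: 4 mm play all round. A cup lowered too far off-centre lands with its rim on the post's flat top, 60 mm above the tray, and goes no further.
- bowl: Bystander: stainless steel bowl, 130 mm wide, 55 mm tall; origin under its centre.
- canister: Bystander: green tea canister with dark lid, 64 mm diameter, 85 mm tall; origin under its centre.
- mould: Bystander: white plastic triangular onigiri mould, about 95 mm across, 32 mm tall; origin under its centre.
There are look-alikes about, which are no part of the job. What is shaped like the cup but pink or purple is not meant.

How it is judged (in metres and radians):
On the way, in this order (a step that is already met when the one before it is completed fails the run):
1. The cup, still held by the fingers, has been lowered mouth down over the post of the pulled-out tray to within 12 mm of the tray (x of cup_rim in the frame of post_row between -0.008 and 0.008 m and y of cup_rim in the frame of post_row between -0.029 and 0.029 m and angle between cup's own z axis and vertical above 3.05 rad and z of cup_rim in the frame of post_row below 0.012 m and contact force between the fingers and cup above 0.5 N and value of joint tray above 0.07 m), for 0.1 s.
2. The cup is let go and sits upside down with its rim flat on the tray while the tray is still pulled out (x of cup_rim in the frame of post_row between -0.008 and 0.008 m and y of cup_rim in the frame of post_row between -0.029 and 0.029 m and angle between cup's own z axis and vertical above 3.05 rad and z of cup_rim in the frame of post_row below 0.004 m and contact force between the fingers and cup below 0.1 N and value of joint tray above 0.07 m), for 0.2 s.
At the end, for the whole second after the job is handed in: The cup stands upside down on the post (axis within 5 degrees of upright, rim centre within 4 mm of the tray's top, within 8 mm of post_row along x and 29 mm along y), the tray is home to within 6 mm, the cup is at rest, and bowl, canister and mould are within 30 mm of where they started (x of cup_rim in the frame of post_row between -0.008 and 0.008 m and y of cup_rim in the frame of post_row between -0.029 and 0.029 m and angle between cup's own z axis and vertical above 3.05 rad and z of cup_rim in the frame of post_row below 0.004 m and value of joint tray below 0.006 m and linear speed of cup below 0.01 m/s and distance of each of bowl, canister, mould from where it was at the start of the episode below 0.03 m); the robot touches nothing.
It fails at once if The steel bowl is moved more than 30 mm (distance of bowl from where it was at the start of the episode above 0.03 m).
It fails at once if The tea canister is moved more than 30 mm (distance of canister from where it was at the start of the episode above 0.03 m).
It fails at once if The onigiri mould is moved more than 30 mm (distance of mould from where it was at the start of the episode above 0.03 m).
It fails at once if The cup is pressed onto the tray or post with more than 35 N (contact force between cup and riser above 35 N).
It also fails if it takes over 72 s, if anything falls off the work surface, if the arm or the gripper's body presses on something with over 40 N, if the wrist force passes 120 N, or if a joint passes its speed limit or range.

### The arm

A 6-joint arm with a two-finger parallel gripper is mounted at the origin on the work surface. World frame = base frame: x ahead of the robot, y to its left, z up, the work surface at z = 0. Lengths are in m, angles in degrees, forces in N, time in s.
With the tool pointing down it reaches from about 0.25 to 0.725 m from the base axis. Payload 9.7 kg.
Tool frame: the origin (TCP) lies on the mounting face of the last link; the fingertips stand 173 mm ahead of it and the grasp point (between the pads) lies 155 mm ahead of it; z points along the fingers, y is the line along which they close (so a half turn about z gives the same grasp; the last joint's range is limited). The gripper opens to 85 mm and grips with 20 to 120 N. Pads are 22 mm wide; open, the fingers measure 114 mm over their backs; the gripper's body (76 mm by 85 mm) begins 54 mm behind the grasp point. The pads swing forward as they close: fully open they stand 13 mm farther back than shut.
Start: joints at [-71.276, 4.979, 10.078, 95.1, 0, 90], TCP at [0.177, -0.521, 0.405] pointing down, gripper open.
Joint ranges: [-179.16, 179.16], [-48.56, 103.87], [-65.8, 70.77], [-126.05, 130.52], [-82.76, 87.17], [-180, 180]. Speed limits (degrees/s): [127.2, 127.2, 147.25, 180, 180, 180].

### API

Orientations are given as [roll, pitch, yaw] about the fixed x, y, z axes, in that order (R = Rz(yaw) Ry(pitch) Rx(roll)).
In Python, from workcell import bot, camera, camera_model, outline_of, pinpoint gives the robot as it stands.
- The arm moves only by the tool move_arm, never from a script. Its arguments are lists of equal length, an entry for each row: "jaw": the closure, from 0 (fully open) to 1 (shut); "delta_pos": the shift along the world's x, y, z in m, a list of three; "yaw": the turn about the world's z in rad. In form: {"jaw": [jaw, ...], "delta_pos": [[dx, dy, dz], ...], "yaw": [yaw, ...]}. A call has 1 to 10 rows; each row shifts and turns the commanded pose from where the row before left it; what a row does not reach is not made up. A row lasts 1/12 s, in which the tool goes at most 41.7 mm and 7.16 degrees, less where a joint would pass 70% of its speed; a pose out of reach is approached as far as the arm can. A call with a gripper value outside its range is refused whole. The fingers move at their own pace and stop on an object; "force" is the grip in N (left out, the last holds). Time passes only in rows, so rows that do not move let the fingers close. It gives the time, the measured TCP pose, the force, the opening and the grip force at its end, in the units of the state.
- bot.get_obs(): the state, without advancing time (a new reading comes with each control period).
- camera(name): name is "scene" or "top" or "wrist"; returns the picture (384x512x3 uint8, red, green, blue); there is no depth.
- camera_model(name): a dict with "fx", "fy", "cx", "cy" (pixels), "k1" (the pictures are not rectified: a ray, as slopes to the right and down, at radius r is drawn at 1 + k1 r^2 times it, then the intrinsics apply), "R" (3x3) and "t" (3): a world point X has camera coordinates R X + t. Camera axes: x right, y down, z forward; pixel columns grow to the right and rows downward; lengths in m; the calibration is good to about 2 mm. A picture is of the moment at which its call begins: read the wrist's pose just before it. camera_model takes no time and is no camera call; for the wrist camera it gives the pose at the moment of the call.
- bot.job_done(): hands the job in; it is judged then, once.
Trained networks look in the newest picture that a camera, given by its name, has taken for a name from the list of things; names that differ only in an ending like _2 or _b are one class to them, and where a whole thing is asked for, a point or a joint stands for the part that bears it (a point fixed in the world has none). Each returns a list of dicts, best first, with "confidence" (0 to 1); they miss things now and then, are a little off and sometimes report something else, mostly with a low value. They report only what shows in the picture. A call takes as long as a camera call. They do not tell look-alikes from the thing itself.
- outline_of(camera, thing): "mask" (384x512 bool, what is visible of it) and "xy" ([column, row] in pixels, amid what is visible of it).
- pinpoint(camera, thing): "xy" ([column, row] in pixels: a listed point, or the origin of a listed thing).
The state is a dict: "time": time; "q": joint angles; "qd": joint speeds; "joint_efforts": joint torques, N m; "ee_pos": TCP position; "tcp_rot": TCP orientation; "wrist_force": force on the tool from outside, world axes, zero at the start; "torque": the same for the moment, N m; "opening": finger opening in m; "grasp_force": force on a finger pad.
Only numpy, scipy, OpenCV 4.12 (cv2) and the standard library are available. Lean on these libraries where they do the work, as an engineer would, in place of code of your own. Each camera call takes 0.05 s, during which the arm holds its last target. There are 200 camera calls.

## Working session

There is one attempt and no reset: what is moved stays moved. The work goes in short steps, Python scripts to look and compute and a tool call to move; the robot and the scene stay as the last step left them, time stands still between calls to the robot, and variables do not carry over. Pictures are saved under pics/ and viewed, at most 10 in all, crops included, and the job is handed in when it is done.

Besides the shell and the picture viewer there is one more tool, called after "Call:" by a JSON object that holds its "method" and its "body", one argument or row to a line. move_arm: Moves the arm, as the interface text tells. Its arguments: {"type":"object","properties":{"jaw":{"type":"array"},"delta_pos":{"type":"array"},"yaw":{"type":"array"},"force":{"type":"number"}},"required":["jaw","delta_pos","yaw"]}

```bash
mkdir -p pics; cat > h.py <<'E'
import numpy as np,cv2
from workcell import bot,camera,camera_model,outline_of,pinpoint
def ray(m,uv):
    d=np.array([(uv[0]-m['cx'])/m['fx'],(uv[1]-m['cy'])/m['fy']]);u=d.copy()
    for _ in range(30): u=d/(1+m['k1']*(u@u))
    R=np.array(m['R']);t=np.array(m['t']);return -R.T@t,R.T@np.array([u[0],u[1],1])
def atz(m,uv,z):
    c,d=ray(m,uv);return c+d*(z-c[2])/d[2]
def proj(m,X):
    p=np.array(m['R'])@X+np.array(m['t']);u=p[:2]/p[2];u=u*(1+m['k1']*(u@u))
    return np.array([u[0]*m['fx']+m['cx'],u[1]*m['fy']+m['cy']])
def tri(obs):
    A=np.zeros((3,3));b=np.zeros(3)
    for m,uv in obs:
        c,d=ray(m,uv);d=d/np.linalg.norm(d);P=np.eye(3)-np.outer(d,d);A+=P;b+=P@c
    X=np.linalg.solve(A,b);return X,[np.round(proj(m,X)-uv,1) for m,uv in obs]
def save(n,im): cv2.imwrite('pics/'+n+'.png',im[...,::-1])
E
python3 - <<'E'
from h import *
ims={n:camera(n) for n in('scene','top')}
save('a',cv2.resize(np.hstack([ims['scene'],ims['top']]),(800,300)))
save('top',cv2.resize(ims['top'],(800,600)));save('scene',cv2.resize(ims['scene'],(800,600)))
print(bot.get_obs())
for th in('cup','cup_rim','rest','riser','post_row','tray_front','bowl','canister','mould'):
    for n in('scene','top'):
        print(th,n,[(np.round(d['xy'],1).tolist(),round(d['confidence'],2)) for d in pinpoint(n,th)])
E
```

```text
{'time': 0.1, 'q': array([-7.12765126e+01,  5.00818088e+00,  1.00391033e+01,  9.51004406e+01,
        8.50746100e-04,  8.99991959e+01]), 'qd': array([-0.04991912, -0.09307695,  0.00722162, -0.06260421,  0.00606248,
       -0.02528201]), 'joint_efforts': array([ 1.26001800e-03, -5.21558082e+01,  4.65656984e+01,  1.59427605e-02,
        2.88774368e-05,  2.93061021e-05]), 'ee_pos': array([ 0.17655194, -0.52089184,  0.4040526 ]), 'tcp_rot': array([-1.79930482e+02, -8.51721067e-04,  1.87242904e+01]), 'wrist_force': array([-0.81963645, -0.02231189, -0.06831865]), 'torque': array([-0.02514618, -0.00150864, -0.03403432]), 'grasp_force': 0.0, 'opening': 0.08551512511323874}
cup scene [([247.8, 157.2], 0.97), ([365.3, 188.2], 0.89), ([312.5, 146.7], 0.58), ([135.0, 255.5], 0.28)]
cup top [([228.1, 255.5], 0.92), ([156.3, 154.3], 0.58), ([168.2, 215.7], 0.56)]
cup_rim scene [([348.1, 171.2], 0.92), ([324.5, 140.0], 0.8), ([268.8, 148.8], 0.68), ([252.0, 217.2], 0.28)]
cup_rim top [([153.5, 185.9], 0.8), ([146.3, 225.2], 0.79), ([197.4, 256.9], 0.78)]
rest scene [([311.0, 161.4], 0.79)]
rest top [([164.2, 222.2], 0.92)]
riser scene [([282.3, 254.7], 0.79)]
riser top [([262.5, 141.2], 0.91)]
post_row scene [([252.8, 216.4], 0.71)]
post_row top [([267.7, 181.9], 0.58)]
tray_front scene [([229.8, 197.7], 0.82)]
tray_front top [([269.9, 217.7], 0.85), ([256.8, 141.4], 0.27)]
bowl scene [([178.3, 341.7], 0.79)]
bowl top [([360.7, 123.2], 0.8)]
canister scene [([385.8, 208.6], 0.86)]
canister top [([148.3, 127.5], 0.77)]
mould scene [([136.6, 257.3], 0.61)]
mould top [([364.3, 204.5], 0.64)]
```

View pics/top.png

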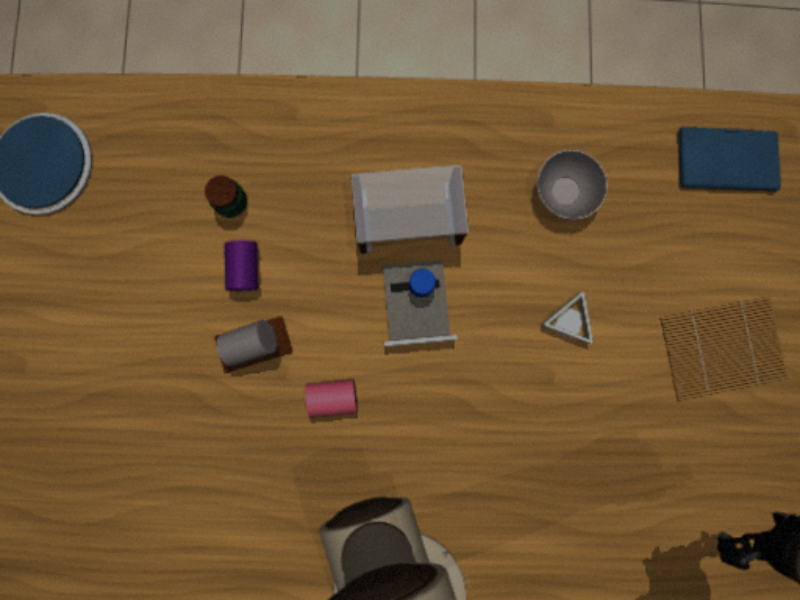

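View pics/scene.png

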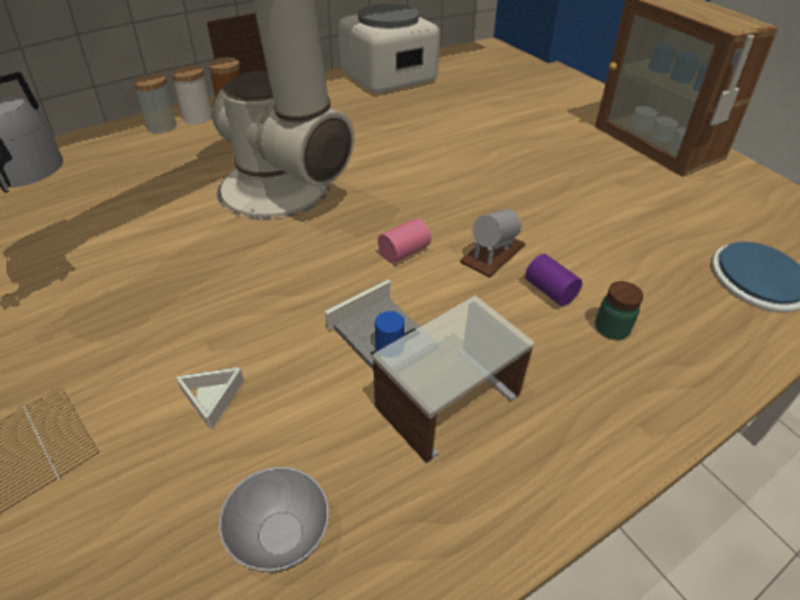

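The top picture (800 px scale) shows the steel cup on its wooden rest at about (248,343). The look-alikes are the pink cup at (330,398) and the purple one at (241,266). The grey steel cup on the rest is the one I want. The blue post is at (423,281), towards the robot's right on the pulled-out tray.

```bash
python3 - <<'E'
from h import *
S,T=camera_model('scene'),camera_model('top')
for n,a,b in [('cup',(312.5,146.7),(168.2,215.7)),('rim',(324.5,140),(146.3,225.2)),('rest',(311,161.4),(164.2,222.2)),('riser',(282.3,254.7),(262.5,141.2)),('post_row',(252.8,216.4),(267.7,181.9)),('tfront',(229.8,197.7),(269.9,217.7)),('can',(385.8,208.6),(148.3,127.5)),('mould',(136.6,257.3),(364.3,204.5)),('bowl',(178.3,341.7),(360.7,123.2))]:
    X,e=tri([(S,np.array(a)),(T,np.array(b))]);print(n,X.round(4),e)
im=camera('top');camera('scene')
b=im.astype(int);mk=((b[...,2]>90)&(b[...,2]>b[...,0]+70)&(b[...,2]>b[...,1]+40));mk[:, :230]=0;mk[:,300:]=0
y,x=np.nonzero(mk);print('blue',x.mean(),y.mean(),len(x),atz(T,(x.mean(),y.mean()),.07))
sc=camera('scene').astype(int);
for n,m,I in(('scene',S,sc),('top',T,b)):
    for d in outline_of(n,'cup'):
        mm=d['mask'];yy,xx=np.nonzero(mm);print(n,d['confidence'],d['xy'],I[mm].mean(0).round(),atz(m,(xx.mean(),yy.mean()),.065),cv2.minAreaRect(np.c_[xx,yy].astype(np.float32)))
print('cams',ray(S,(256,192))[0],ray(T,(256,192))[0])
for n in('riser','tray_front','rest'):
  for d in outline_of('top',n): 
    yy,xx=np.nonzero(d['mask']);print(n,d['confidence'],cv2.minAreaRect(np.c_[xx,yy].astype(np.float32)))
# front panel ends and board edge from the top picture (z .046 / .122)
t=lambda u,v,z:atz(T,(u*.64,v*.64),z).round(4)
print('panel',t(385,344,.046),t(455,337,.046),'board',t(352,175,.122),t(461,167,.122),t(466,233,.122),t(362,243,.122))
r=im[175:260,120:210];save('crop',cv2.resize(np.hstack([r]),(720,600) if 0 else (630,595),interpolation=2))
E
```

```text
cup [0.4557 0.2446 0.0775] [array([-0.2,  0. ]), array([-0.2, -0.2])]
rim [0.4309 0.3088 0.0623] [array([-1.3,  0.1]), array([-1.1, -0.9])]
rest [0.4381 0.2673 0.0018] [array([ 0.6, -0. ]), array([0.5, 0.4])]
riser [ 0.6794 -0.0078  0.003 ] [array([ 0.4, -0. ]), array([0.3, 0.2])]
post_row [ 0.5596 -0.0208  0.0305] [array([-1.2,  0. ]), array([-0.9, -0.6])]
tfront [ 0.459  -0.0303  0.0148] [array([-0.7,  0. ]), array([-0.6, -0.3])]
can [0.7072 0.3205 0.0061] [array([ 2.8, -0.2]), array([1.9, 1.8])]
mould [ 0.5028 -0.3056 -0.0057] [array([-0.6,  0. ]), array([-0.5, -0.2])]
bowl [ 0.7431 -0.2986 -0.005 ] [array([ 0.6, -0.1]), array([0.4, 0.1])]
blue 270.1421319796954 179.63959390862945 197 [ 0.55994019 -0.02857636  0.07      ]
scene 0.9 [257.2, 153.5] [154.  89. 101.] [0.39044907 0.10308288 0.065     ] ((258.0920715332031, 153.63314819335938), (19.852787017822266, 34.54278564453125), 64.79887390136719)
scene 0.85 [353.6, 178.4] [80. 43. 94.] [0.61106364 0.26395539 0.065     ] ((353.1351623535156, 178.68919372558594), (35.73143005371094, 20.953617095947266), 36.02737045288086)
scene 0.6
[... 857 characters left out ...]
4175 0.32367179 0.065     ] ((144.25001525878906, 125.25001525878906), (30.405588150024414, 22.62741470336914), 45.0)
cams [ 1.06224153 -0.32510504  0.68160124] [0.41472385 0.02000428 1.29068955]
riser 0.93 ((264.81427001953125, 163.36398315429688), (111.83883666992188, 72.16246032714844), 85.03025817871094)
tray_front 0.69 ((266.4602966308594, 193.20339965820312), (52.578636169433594, 45.34800338745117), 85.10090637207031)
rest 0.66 ((161.90000915527344, 220.20001220703125), (24.349536895751953, 46.485477447509766), 71.56504821777344)
panel [0.4489 0.0339 0.046 ] [ 0.4638 -0.0896  0.046 ] board [0.732  0.0959 0.122 ] [ 0.7508 -0.0896  0.122 ] [ 0.6365 -0.0992  0.122 ] [0.6152 0.0756 0.122 ]
```

View pics/crop.png

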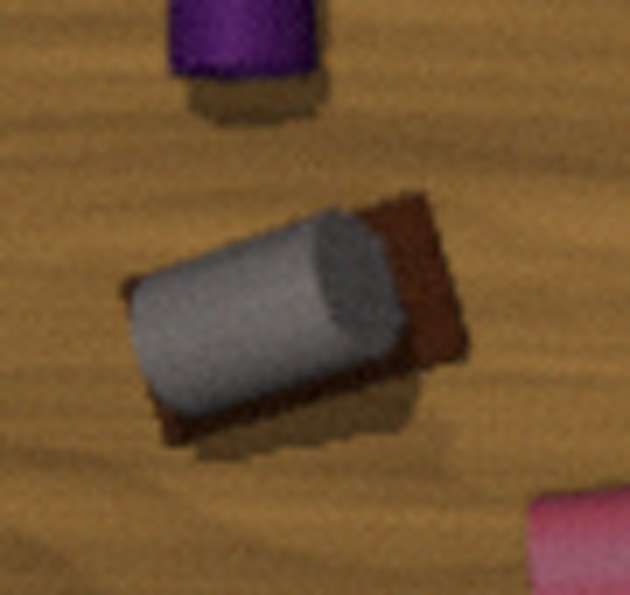

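The close crop confirms the steel cup on its rest. The closed bottom is the dark disc at the upper right (358,280) and the mouth is at the left, about 19–20° off +y. I'll pass over the post first to measure it with the wrist camera.

Call:
{"method": "move_arm", "body": {
  "jaw": [0, 0, 0, 0, 0, 0, 0, 0, 0, 0],
  "delta_pos": [
    [0.022, 0.033, 0],
    [0.022, 0.033, 0],
    [0.022, 0.033, 0],
    [0.022, 0.033, 0],
    [0.022, 0.033, 0],
    [0.022, 0.033, 0],
    [0.022, 0.033, 0],
    [0.022, 0.033, 0],
    [0.022, 0.033, 0],
    [0.022, 0.033, 0]
  ],
  "yaw": [0.11, 0.11, 0.11, 0.11, 0.11, 0.11, 0.11, 0.11, 0.11, 0.11],
  "force": 20
}}

```text
time: 2.23
ee_pos: [0.3971, -0.189, 0.405]
tcp_rot: [180.0, 0.0, 82.1]
wrist_force: [1.1, -1.8, -0.7]
opening: 0.0851
grasp_force: 0.0
```

Call:
{"method": "move_arm", "body": {
  "jaw": [0, 0, 0, 0, 0, 0],
  "delta_pos": [
    [0.022, 0.033, 0],
    [0.022, 0.033, 0],
    [0.022, 0.033, 0],
    [0.022, 0.033, 0],
    [0, 0, 0],
    [0, 0, 0]
  ],
  "yaw": [0.11, 0.11, 0.11, 0.11, 0, 0]
}}

```text
time: 2.73
ee_pos: [0.4853, -0.0572, 0.4043]
tcp_rot: [-180.0, -0.0, 107.2]
wrist_force: [-0.4, -0.9, 0.3]
opening: 0.0853
grasp_force: 0.0
```

```bash
cat > blue.py <<'E'
from h import *
o=bot.get_obs();m=camera_model('wrist');im=camera('wrist');save('w%d'%(o['time']*100),im)
print(o['time'],o['ee_pos'],o['tcp_rot'])
c,d=ray(m,(256,192));print('cam',c.round(3),d.round(3))
for th in('post_row','tray_front','cup','cup_rim'):
    for r in pinpoint('wrist',th): print(th,r['xy'],round(r['confidence'],2),atz(m,r['xy'],{'post_row':.016,'tray_front':.025,'cup':.0795,'cup_rim':.05}[th]).round(4))
b=im.astype(int);mk=((b[...,2]>60)&(b[...,2]>1.6*b[...,0])&(b[...,2]>1.4*b[...,1])).astype(np.uint8)
n,l,s,ce=cv2.connectedComponentsWithStats(mk)
for i in range(1,n):
    if s[i,4]>150: print('blue',s[i],ce[i],atz(m,ce[i],.076).round(4),b[l==i].mean(0))
E
python3 blue.py; ls pics
```

```text
2.7333 [ 0.48527524 -0.05720897  0.40425094] [-1.79952432e+02 -1.70608497e-02  1.07161134e+02]
cam [0.464 0.009 0.373] [ 0.096 -0.263 -0.96 ]
post_row [331.0, 146.6] 0.63 [ 0.5626 -0.015   0.016 ]
tray_front [231.7, 129.6] 0.59 [ 0.4545 -0.0284  0.025 ]
blue [ 305  138   58   55 2360] [333.0220339  164.68008475] [ 0.5538 -0.0259  0.076 ] [ 55.28771186  95.17033898 155.97966102]
a.png
crop.png
scene.png
top.png
w273.png
```

```bash
cp pics/w273.png pics/w1.png; python3 - <<'E'
import cv2,numpy as np
im=cv2.imread('pics/w1.png');cv2.imwrite('pics/w1b.png',cv2.resize(im,(800,600)))
E
```

```text
(no output)
```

View pics/w1b.png

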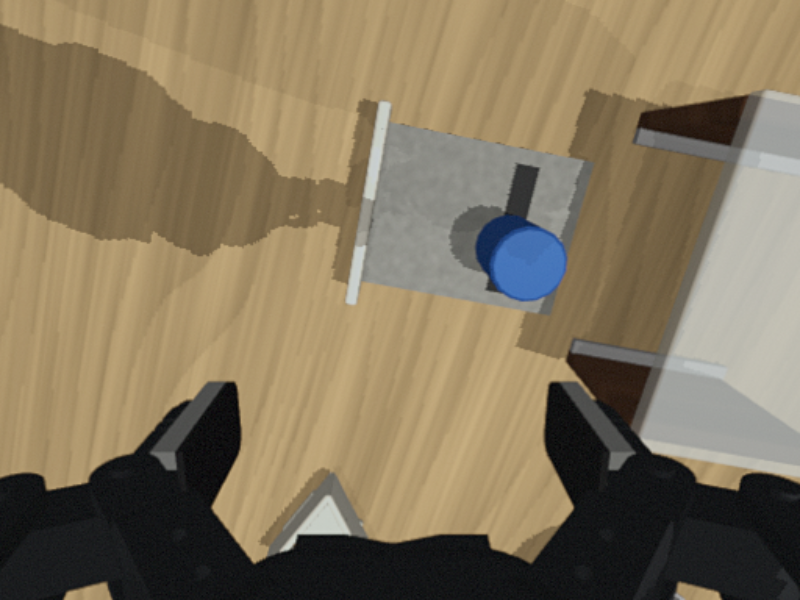

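The bright post top is at (528,262), the panel's top edge runs from (384,102) to (352,303), and the slot is visible at (520,190). I'll measure these, then go to the cup.

```bash
python3 - <<'E'
from h import *
m=camera_model('wrist');im=cv2.imread('pics/w1.png')[...,::-1].astype(int)
mk=((im[...,2]>140)&(im[...,2]>1.5*im[...,0]))
y,x=np.nonzero(mk);k=(abs(x-338)<40)&(abs(y-168)<40)
pts=np.c_[x,y][k].astype(np.float32);print(len(pts),pts.mean(0),cv2.minEnclosingCircle(pts))
(cx,cy),(w,h),_=cv2.fitEllipse(cv2.convexHull(pts));print(cx,cy,w,h,atz(m,(cx,cy),.076),m['fx']*.046/(.373-.076))
f=lambda u,v,z:atz(m,(u*.64,v*.64),z).round(4)
A,B=f(386,102,.046),f(353,303,.046);print('panel',A,B,(A+B)/2,np.degrees(np.arctan2(-(A-B)[0],(A-B)[1])))
A,B=f(766,92,.122),f(637,440,.122);print('board',A,B,(A+B)/2,np.degrees(np.arctan2(-(A-B)[0],(A-B)[1])))
A,B=f(527,165,.016),f(492,290,.016);print('slot',A,B)
A,B=f(390,122,.016),f(365,279,.016);print('tray',A,B,(A+B)/2)
E
```

```text
1730 [338.43872 168.93063] ((338.2826232910156, 168.71739196777344), 24.604522705078125)
338.4051513671875 168.93016052246094 44.57373046875 49.57775115966797 [ 0.55962862 -0.03156251  0.076     ] 50.85383607042712
panel [0.452  0.0324 0.046 ] [ 0.4669 -0.0942  0.046 ] [ 0.45945 -0.0309   0.046  ] 6.712462645496286
board [0.6188 0.0799 0.122 ] [ 0.6375 -0.1013  0.122 ] [ 0.62815 -0.0107   0.122  ] 5.892116275818463
slot [0.5533 0.0241 0.016 ] [ 0.5605 -0.0649  0.016 ]
tray [0.457  0.0236 0.016 ] [ 0.4705 -0.0836  0.016 ] [ 0.46375 -0.03     0.016  ]
```

Call:
{"method": "move_arm", "body": {
  "jaw": [0, 0, 0, 0, 0, 0, 0, 0, 0, 0],
  "delta_pos": [
    [-0.004, 0.035, -0.015],
    [-0.004, 0.035, -0.015],
    [-0.004, 0.035, -0.015],
    [-0.004, 0.035, -0.015],
    [-0.004, 0.035, -0.015],
    [-0.004, 0.035, 0],
    [-0.004, 0.02, 0],
    [-0.004, 0.02, 0],
    [0, 0, 0],
    [0, 0, 0]
  ],
  "yaw": [0.04, 0, 0, 0, 0, 0, 0, 0, 0, 0]
}}

```text
time: 3.82
ee_pos: [0.4525, 0.1908, 0.3298]
tcp_rot: [180.0, 0.0, 109.3]
wrist_force: [0.3, -1.4, -0.3]
opening: 0.0852
grasp_force: 0.0
```

```bash
python3 blue.py; python3 - <<'E'
import cv2,glob
f=sorted(glob.glob('pics/w3*.png'))[-1]
cv2.imwrite('pics/w2b.png',cv2.resize(cv2.imread(f),(800,600)))
cv2.imwrite('pics/w2.png',cv2.imread(f))
E
```

```text
3.8167 [0.45245888 0.19084552 0.32983226] [1.79988660e+02 1.08196932e-02 1.09258431e+02]
cam [0.429 0.257 0.299] [ 0.106 -0.259 -0.96 ]
cup [113.2, 256.9] 0.93 [0.371  0.1161 0.0795]
cup [287.4, 141.0] 0.88 [0.4614 0.2378 0.0795]
cup [503.9, 122.6] 0.75 [0.5899 0.295  0.0795]
cup_rim [124.1, 166.1] 0.88 [0.354  0.1757 0.05  ]
cup_rim [404.3, 100.4] 0.6 [0.5354 0.2906 0.05  ]
cup_rim [285.6, 14.3] 0.59 [0.4337 0.3149 0.05  ]
```

View pics/w2b.png

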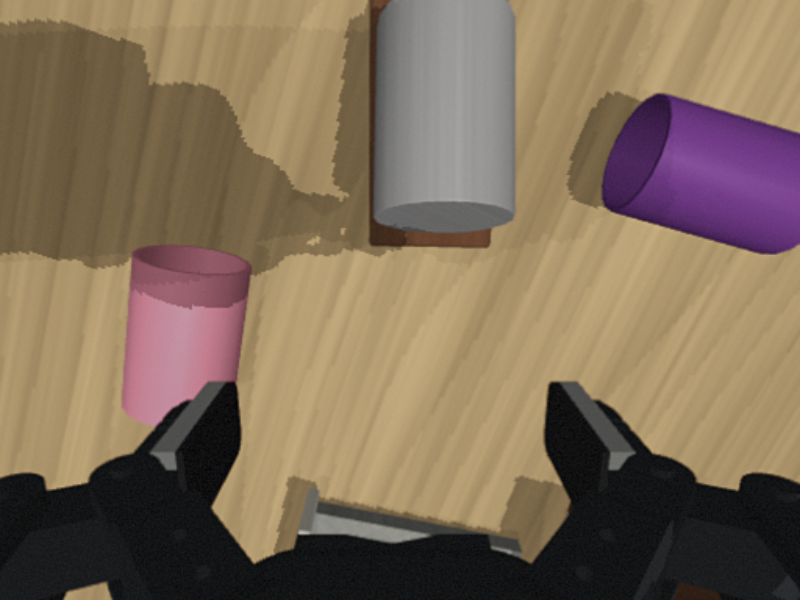

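The wrist picture shows the steel cup's closed end centred at about (444,217), with its axis vertical in the image, so the yaw is right. The pink and purple cups are well to the sides.

```bash
python3 - <<'E'
from h import *
m=camera_model('wrist');o=bot.get_obs();p=o['ee_pos'];a=np.radians(19.3)
e=np.array([np.cos(a),np.sin(a),0]);h=np.array([-np.sin(a),np.cos(a),0])
f=lambda u,v,z:atz(m,(u*.64,v*.64),z)
for n,u,v,z in(('L',372,200,.079),('R',515,200,.079),('orig',444,217,.0795),('top',444,203,.1075),('bot',444,231,.051),('Lfar',378,10,.055),('Rfar',513,10,.055)):
    X=f(u,v,z);print(n,X.round(4),'lat',((X-p)@e).round(4),'fwd',((X-p)@h).round(4))
G=f(444,217,.0795)+.016*.94*h;print('grip',G, 'delta',G-p)
E
```

```text
L [0.4282 0.2342 0.079 ] lat -0.0086 fwd 0.0499
R [0.4852 0.254  0.079 ] lat 0.0516 fwd 0.0497
orig [0.4594 0.2375 0.0795] lat 0.0219 fwd 0.0427
top [0.4537 0.2447 0.1075] lat 0.0189 fwd 0.0513
bot [0.4656 0.2289 0.051 ] lat 0.0249 fwd 0.0324
Lfar [0.4052 0.3079 0.055 ] lat -0.006 fwd 0.127
Rfar [0.4593 0.3266 0.055 ] lat 0.0512 fwd 0.1267
grip [0.45438085 0.25173597 0.0795    ] delta [ 0.00155085  0.06171687 -0.2502899 ]
```

Call:
{"method": "move_arm", "body": {
  "jaw": [0, 0, 0, 0, 0, 0, 0, 0, 0, 0],
  "delta_pos": [
    [0.0005, 0.031, 0],
    [0.0005, 0.031, 0],
    [0, 0, -0.03],
    [0, 0, -0.03],
    [0, 0, -0.025],
    [0, 0, -0.018],
    [0, 0, 0],
    [0, 0, 0],
    [0, 0, 0],
    [0, 0, 0]
  ],
  "yaw": [0, 0, 0, 0, 0, 0, 0, 0, 0, 0]
}}

```text
time: 4.9
ee_pos: [0.4542, 0.2531, 0.2285]
tcp_rot: [179.9, -0.0, 109.2]
wrist_force: [0.5, -0.1, -0.6]
opening: 0.0853
grasp_force: 0.0
```

Call:
{"method": "move_arm", "body": {
  "jaw": [0.6, 0.6, 0.6, 0.6, 0.6, 0.6, 0.6, 0.6],
  "delta_pos": [
    [0, 0, 0],
    [0, 0, 0],
    [0, 0, 0],
    [0, 0, 0],
    [0, 0, 0],
    [0, 0, 0],
    [0, 0, 0],
    [0, 0, 0]
  ],
  "yaw": [0, 0, 0, 0, 0, 0, 0, 0],
  "force": 20
}}

```text
time: 5.57
ee_pos: [0.4538, 0.2532, 0.228]
tcp_rot: [179.9, -0.0, 109.2]
wrist_force: [-0.8, -1.0, 5.6]
opening: 0.0603
grasp_force: 20.8
```

Gripped at 60 mm opening. Since the tool can't tilt, I'll turn the cup in the grip about the rest's lip, moving the grip on an arc around the rim's lower edge.

Call:
{"method": "move_arm", "body": {
  "jaw": [0.6, 0.6, 0.6, 0.6, 0.6, 0.6, 0.6],
  "delta_pos": [
    [-0.0016, 0.0046, 0.0042],
    [-0.0016, 0.0046, 0.0042],
    [-0.0018, 0.0052, 0.0033],
    [-0.0018, 0.0052, 0.0033],
    [-0.002, 0.0058, 0.0023],
    [-0.002, 0.0058, 0.0023],
    [0, 0, 0]
  ],
  "yaw": [0, 0, 0, 0, 0, 0, 0]
}}

```text
time: 6.15
ee_pos: [0.4431, 0.2846, 0.248]
tcp_rot: [179.8, 0.1, 109.2]
wrist_force: [2.4, -5.5, 6.2]
opening: 0.0603
grasp_force: 24.6
```

```bash
python3 - <<'E'
from h import *
s=camera('scene');save('s2',cv2.resize(np.hstack([s[100:190,270:390]]),(800,600),interpolation=2));print(bot.get_obs()['wrist_force'],bot.get_obs()['torque'])
E
```

```text
[ 2.28744685 -4.53561736  4.71732859] [-1.05256364 -0.68078159 -0.12791753]
```

View pics/s2.png

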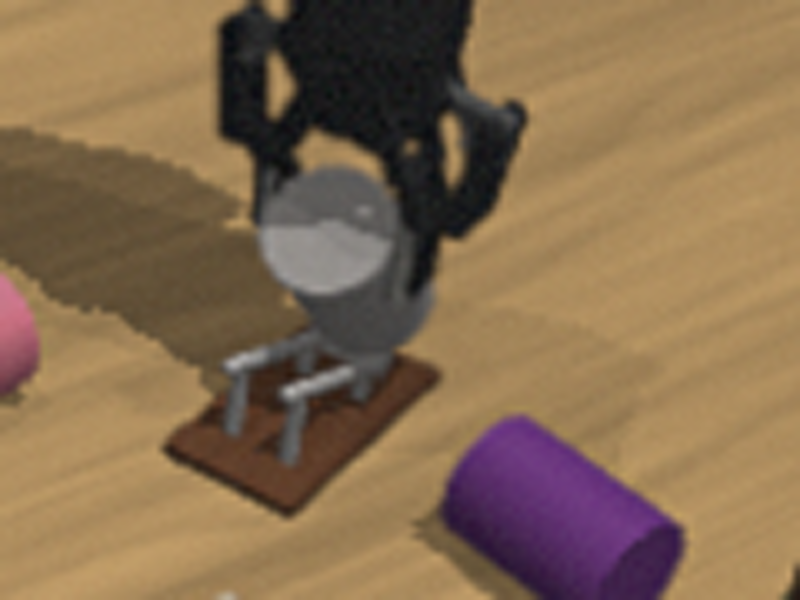

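The cup has turned to about 50° mouth-down, with its rim held at the lip and only a few N on the wrist. I'll continue the arc.

Call:
{"method": "move_arm", "body": {
  "jaw": [0.6, 0.6, 0.6, 0.6, 0.6, 0.6, 0.6, 0.6, 0.6],
  "delta_pos": [
    [-0.0021, 0.006, 0.0013],
    [-0.0021, 0.006, 0.0013],
    [-0.0022, 0.0062, 0.0002],
    [-0.0022, 0.0062, 0.0002],
    [-0.0021, 0.0061, -0.001],
    [-0.0021, 0.0061, -0.001],
    [-0.002, 0.0058, -0.002],
    [-0.002, 0.0058, -0.002],
    [0, 0, 0]
  ],
  "yaw": [0, 0, 0, 0, 0, 0, 0, 0, 0]
}}

```text
time: 6.95
ee_pos: [0.4256, 0.3336, 0.2427]
tcp_rot: [-180.0, -0.0, 109.3]
wrist_force: [2.8, 0.5, 1.8]
opening: 0.0602
grasp_force: 26.7
```

```bash
python3 - <<'E'
from h import *
s=camera('scene');save('s3',cv2.resize(np.hstack([s[90:180,270:390]]),(800,600),interpolation=2));print(bot.get_obs()['wrist_force'],bot.get_obs()['torque'])
E
```

```text
[3.7960583  0.36743288 1.99505666] [ 0.01940713 -1.06259999  0.02939986]
```

View pics/s3.png

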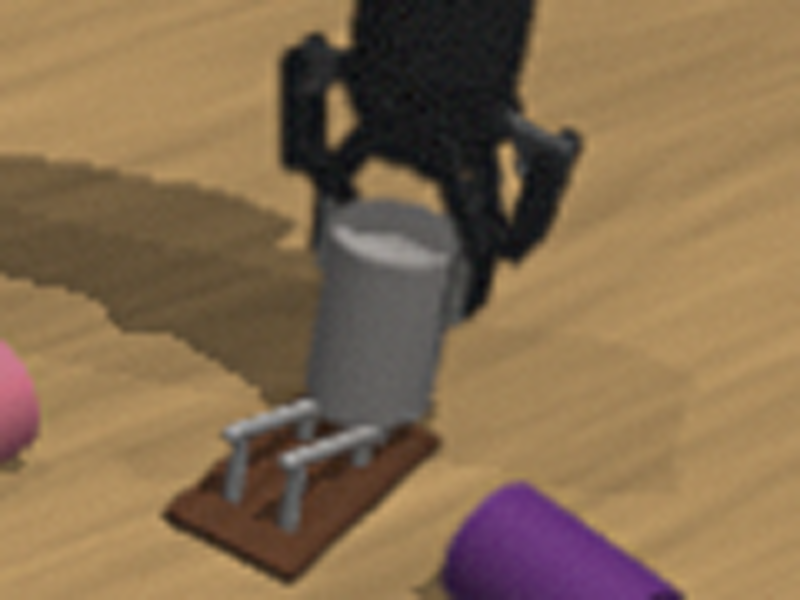

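The cup is now nearly upright and mouth down. I'll lift it, carry it to a bare spot at (0.50, 0.13) while turning the yaw, and set its rim lightly on the worktop to square it.

Call:
{"method": "move_arm", "body": {
  "jaw": [0.6, 0.6, 0.6, 0.6, 0.6, 0.6, 0.6, 0.6, 0.6, 0.6],
  "delta_pos": [
    [0, 0, 0.02],
    [0, 0, 0.025],
    [0, 0, 0.025],
    [0.006, -0.016, 0],
    [0.006, -0.016, 0],
    [0.006, -0.016, 0],
    [0.006, -0.016, 0],
    [0.006, -0.016, 0],
    [0.006, -0.016, 0],
    [0.006, -0.016, 0]
  ],
  "yaw": [0, 0, -0.1, -0.12, -0.12, -0.12, -0.12, -0.12, -0.12, -0.12]
}}

```text
time: 7.83
ee_pos: [0.4677, 0.2198, 0.3124]
tcp_rot: [-179.9, 0.1, 55.1]
wrist_force: [0.7, 0.2, -0.8]
opening: 0.0601
grasp_force: 26.3
```

Call:
{"method": "move_arm", "body": {
  "jaw": [0.6, 0.6, 0.6, 0.6, 0.6, 0.6, 0.6, 0.6, 0.6, 0.6],
  "delta_pos": [
    [0.006, -0.016, 0],
    [0.006, -0.016, 0],
    [0.006, -0.016, 0],
    [0.006, -0.016, 0],
    [0.006, -0.016, 0],
    [0.006, -0.012, 0],
    [0, 0, -0.02],
    [0, 0, -0.02],
    [0, 0, -0.02],
    [0, 0, -0.015]
  ],
  "yaw": [-0.12, -0.12, -0.12, -0.12, -0.12, -0.12, -0.13, 0, 0, 0]
}}

```text
time: 8.67
ee_pos: [0.5099, 0.09, 0.2357]
tcp_rot: [-178.5, 0.2, 9.7]
wrist_force: [0.1, 0.4, -1.0]
opening: 0.0601
grasp_force: 26.3
```

```bash
python3 - <<'E'
from h import *
s=camera('scene');o=bot.get_obs();t=camera('top');m=camera_model('scene');p=o['ee_pos']
a=s[90:215,215:335];save('s4',cv2.resize(a,(576,600),interpolation=2));print(o['ee_pos'],o['wrist_force'],o['torque'])
for z in(.02,.1): print(z,(proj(m,np.array([p[0],p[1],z]))-[215,90])*4.8)
E
```

```text
[0.50918437 0.09022519 0.23299777] [-1.45788475  0.26067934 -3.81618844] [-0.01719975  0.01323833 -0.01296956]
0.02 [298.2262659  486.81288373]
0.1 [306.03272932 378.29178081]
```

View pics/s4.png

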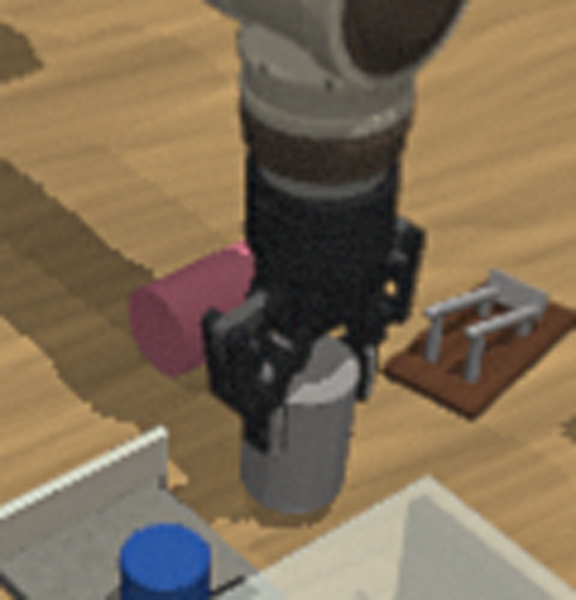

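The top of the cup leans slightly right in the picture, about 6°, and it stands over bare worktop clear of the tray. I'll lower it gently until the rim squares itself.

Call:
{"method": "move_arm", "body": {
  "jaw": [0.6, 0.6, 0.6, 0.6, 0.6, 0.6],
  "delta_pos": [
    [0, 0, -0.003],
    [0, 0, -0.003],
    [0, 0, -0.003],
    [0, 0, -0.003],
    [0, 0, 0],
    [0, 0, 0]
  ],
  "yaw": [0, 0, 0, 0, 0, 0]
}}

```text
time: 9.27
ee_pos: [0.5106, 0.0908, 0.2264]
tcp_rot: [-178.5, 0.0, 9.8]
wrist_force: [0.4, -0.3, -1.3]
opening: 0.0606
grasp_force: 26.3
```

Call:
{"method": "move_arm", "body": {
  "jaw": [0.6, 0.6, 0.6, 0.6, 0.6],
  "delta_pos": [
    [0, 0, -0.002],
    [0, 0, -0.002],
    [0, 0, -0.002],
    [0, 0, 0],
    [0, 0, 0]
  ],
  "yaw": [0, 0, 0, 0, 0]
}}

```text
time: 9.68
ee_pos: [0.5106, 0.0907, 0.22]
tcp_rot: [-178.5, 0.1, 9.8]
wrist_force: [0.1, -0.1, -1.3]
opening: 0.0607
grasp_force: 26.3
```

```bash
python3 - <<'E'
from h import *
o=bot.get_obs();print(o)
E
```

```text
{'time': 9.6833, 'q': array([  9.76091784,   1.26439647, -14.261341  ,  74.52858061,
         1.46036111, 179.94388802]), 'qd': array([ 0.04462489, -0.07810502,  0.24147125,  0.11239562,  0.02568177,
        0.03532806]), 'joint_efforts': array([ 7.45015597e-03, -4.78705502e+01,  4.64150655e+01, -1.68757938e-02,
        8.94324062e-02,  1.53875440e-04]), 'ee_pos': array([0.5105705 , 0.09071817, 0.22004897]), 'tcp_rot': array([-1.78539586e+02,  5.28880310e-02,  9.81701161e+00]), 'wrist_force': array([ 0.10797833, -0.14894907, -1.28128083]), 'torque': array([-0.04403328, -0.04358226, -0.01954449]), 'grasp_force': 26.29478171467781, 'opening': 0.060691173520821685}
```

Call:
{"method": "move_arm", "body": {
  "jaw": [0.6, 0.6, 0.6, 0.6, 0.6, 0.6, 0.6],
  "delta_pos": [
    [0, 0, 0],
    [0, 0, 0],
    [0, 0, -0.002],
    [0, 0, -0.002],
    [0, 0, -0.002],
    [0, 0, 0],
    [0, 0, 0]
  ],
  "yaw": [0.1, 0.1, 0, 0, 0, 0, 0]
}}

```text
time: 10.27
ee_pos: [0.511, 0.0908, 0.2177]
tcp_rot: [-178.6, -0.2, 21.0]
wrist_force: [-9.2, -1.9, 26.7]
opening: 0.0604
grasp_force: 27.9
```

Call:
{"method": "move_arm", "body": {
  "jaw": [0.6, 0.6, 0.6, 0.6, 0.2, 0, 0, 0, 0, 0],
  "delta_pos": [
    [0, 0, 0.001],
    [0, 0, 0.001],
    [0, 0, 0.001],
    [0, 0, 0],
    [0, 0, 0],
    [0, 0, 0],
    [0, 0, 0],
    [0, 0, 0],
    [0, 0, 0],
    [0, 0, 0]
  ],
  "yaw": [0, 0, 0, 0, 0, 0, 0, 0, 0, 0]
}}

```text
time: 11.1
ee_pos: [0.5106, 0.0908, 0.217]
tcp_rot: [-178.5, 0.1, 21.3]
wrist_force: [1.0, -0.1, -1.0]
opening: 0.0852
grasp_force: 0.0
```

```bash
python3 - <<'E'
from h import *
s=camera('scene');o=bot.get_obs();m=camera_model('scene');p=o['ee_pos']
a=s[90:215,215:335];save('s5',cv2.resize(a,(576,600),interpolation=2));print(o['ee_pos'],o['tcp_rot'],o['q'])
for z in(.0,.085): print(z,(proj(m,np.array([p[0],p[1],z]))-[215,90])*4.8)
E
```

```text
[0.51062019 0.09073776 0.21708678] [-1.78535897e+02  4.79971935e-02  2.12687250e+01] [  9.76969647   1.52751126 -14.32652338  74.48492978   1.42514156
 168.49736894]
0.0 [298.55025131 513.21639726]
0.085 [306.79454547 400.81357131]
```

View pics/s5.png

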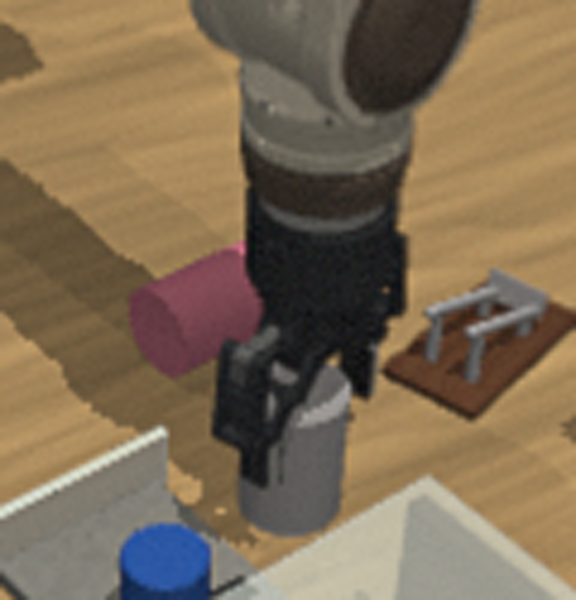

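The cup stands square, mouth down, on bare worktop between the fingers. I'll regrip it there, which centres it, then lift and measure its offset in the grip.

Call:
{"method": "move_arm", "body": {
  "jaw": [0.6, 0.6, 0.6, 0.6, 0.6, 0.6, 0.6],
  "delta_pos": [
    [0, 0, 0],
    [0, 0, 0],
    [0, 0, 0],
    [0, 0, 0],
    [0, 0, 0],
    [0, 0, 0],
    [0, 0, 0]
  ],
  "yaw": [0, 0, 0, 0, 0, 0, 0],
  "force": 25
}}

```text
time: 11.73
ee_pos: [0.5107, 0.0907, 0.2175]
tcp_rot: [-178.6, 0.0, 21.3]
wrist_force: [-0.2, -0.4, 4.6]
opening: 0.0598
grasp_force: 26.8
```

Call:
{"method": "move_arm", "body": {
  "jaw": [0.6, 0.6, 0.6, 0.6, 0.6, 0.6, 0.6],
  "delta_pos": [
    [0, 0, 0.03],
    [0, 0, 0.03],
    [0, 0, 0.03],
    [0, 0, 0.013],
    [0, 0, 0],
    [0, 0, 0],
    [0, 0, 0]
  ],
  "yaw": [0, 0, 0, 0, 0, 0, 0]
}}

```text
time: 12.32
ee_pos: [0.5104, 0.0907, 0.3185]
tcp_rot: [-178.5, 0.2, 21.3]
wrist_force: [-0.5, 0.6, -1.8]
opening: 0.0596
grasp_force: 27.5
```

```bash
cat > meas.py <<'E'
from h import *
from scipy.optimize import least_squares
s=camera('scene');o=bot.get_obs();m=camera_model('scene');p=o['ee_pos'];y=np.radians(o['tcp_rot'][2])
print(p,o['tcp_rot'],o['wrist_force'])
t=np.array([np.cos(y),np.sin(y),0]);v=np.array([np.sin(y),-np.cos(y),0])
rim=p-[0,0,.217]   # rim centre nominal: TCP was .217 above the worktop at regrip
c=ray(m,(256,192))[0]
def sil(off,z):
    ax=rim+off*t+[0,0,z];d=(ax-c)[:2];L=np.linalg.norm(d);n=np.array([-d[1],d[0]])/L;b=.03/L
    k=d/L; P=[ax[:2]-k*.03*b+sg*n*.03*np.sqrt(1-b*b) for sg in(-1,1)]
    return [proj(m,np.array([q[0],q[1],ax[2]])) for q in P]
g=cv2.GaussianBlur(s,(3,3),0).astype(float)
for z in(.012,.018,.024,.03,.036):
    a,b=sil(0,z)
    if a[0]>b[0]: a,b=b,a
    r=[]
    for e in(a,b):
        us=np.arange(e[0]-7,e[0]+7.01,.25);f=g.copy()
        pr=np.array([cv2.remap(s.astype(np.float32),np.float32([[u]]),np.float32([[e[1]]]),cv2.INTER_LINEAR)[0,0] for u in us])
        gr=np.abs(pr[4:]-pr[:-4]).sum(1);r.append(us[2:-2][gr.argmax()]-e[0])
    s1=np.mean([q[0] for q in sil(.001,z)])-np.mean([a[0],b[0]])
    print(z,a.round(1),b.round(1),'edge err',r,'off mm',np.mean(r)/s1)
u,w=proj(m,rim+[0,0,.03]).astype(int);save('m%d'%(o['time']*100),cv2.resize(s[w-60:w+60,u-60:u+60],(600,600),interpolation=2))
E
python3 meas.py; ls pics
```

```text
[0.51034635 0.09073707 0.31834682] [-178.50243537    0.18333819   21.28249117] [-1.14360348  0.45979197 -1.06977179]
0.012 [267.6 164.5] [291.3 166.1] edge err [np.float64(-3.0), np.float64(3.0)] off mm 0.0
0.018 [267.7 162.6] [291.5 164.3] edge err [np.float64(-2.25), np.float64(4.0)] off mm 2.6635760379686015
0.024 [267.8 160.7] [291.7 162.4] edge err [np.float64(-3.25), np.float64(-3.25)] off mm -9.845853374232131
0.03 [267.8 158.9] [291.9 160.6] edge err [np.float64(6.5), np.float64(-3.5)] off mm 4.522377639592194
0.036 [267.9 157. ] [292.1 158.7] edge err [np.float64(0.75), np.float64(-3.5)] off mm -4.125498336723906
a.png
crop.png
m1236.png
s2.png
s3.png
s4.png
s5.png
scene.png
top.png
w1.png
w1b.png
w2.png
w273.png
w2b.png
w381.png
```

```bash
python3 - <<'E'
from h import *
o=bot.get_obs();p=o['ee_pos']
ax=p+[-.0014,.0037,0]
for n in('scene','top'):
    im=camera(n).astype(int);m=camera_model(n)
    mk=((im[...,2]>90)&(im[...,2]>im[...,0]+70)).astype(np.uint8)
    e=proj(m,np.array([.5596,-.0316,.076]));y,x=np.nonzero(mk);k=(abs(x-e[0])<20)&(abs(y-e[1])<20)
    print(n,'post pred',e.round(1),'blue n',k.sum(),x[k].min(),x[k].max(),y[k].min(),y[k].max(),x[k].mean(),y[k].mean())
    br=im[y[k],x[k],2];print(' blue pct',np.percentile(br,[10,30,50,70,90]))
    for q in np.percentile(br,[40]):
        kk=br>q;print('  cap',x[k][kk].mean(),y[k][kk].mean(),atz(m,(x[k][kk].mean(),y[k][kk].mean()),.076).round(4))
    for d in outline_of(n,'cup'):
        mm=d['mask'];yy,xx=np.nonzero(mm)
        if abs(d['xy'][0]-proj(m,ax-[0,0,.18])[0])<25:
            print(' cup',d['confidence'],d['xy'],im[mm].mean(0))
            for r in range(yy.min(),yy.max()+1,2):
                c=xx[yy==r]
                if len(c):
                    # z on axis for this row
                    zs=np.linspace(0,.25,251);pr=np.array([proj(m,np.array([ax[0],ax[1],z])) for z in zs]);i=abs(pr[:,1]-r).argmin()
                    print('  row',r,c.min(),c.max(),'mid',(c.min()+c.max())/2,'axis pred',pr[i,0].round(1),'z',zs[i].round(3))
m=camera_model('scene');print('px per mm x,y',(proj(m,ax+[.01,0,-.18])-proj(m,ax-[0,0,.18]))/10,(proj(m,ax+[0,.01,-.18])-proj(m,ax-[0,0,.18]))/10)
E
```

```text
scene post pred [247.7 205.3] blue n 220 240 258 199 218 249.09545454545454 206.46363636363637
 blue pct [123.9 161.  163.  164.  165. ]
  cap 248.9770992366412 205.12977099236642 [ 0.5605 -0.0287  0.076 ]
 cup 0.68 [281.0, 160.8] [92.68015414 90.23121387 87.9672447 ]
  row 135 286 287 mid 286.5 axis pred 282.5 z 0.203
  row 137 284 289 mid 286.5 axis pred 282.4 z 0.197
  row 139 284 290 mid 287.0 axis pred 282.2 z 0.191
  row 141 282 290 mid 286.0 axis pred 282.1 z 0.185
  row 143 281 289 mid 285.0 axis pred 281.9 z 0.179
  row 145 280 289 mid 284.5 axis pred 281.8 z 0.173
  row 147 280 289 mid 284.5 axis pred 281.6 z 0.167
  row 149 280 289 mid 284.5 axis pred 281.5 z 0.161
  row 151 280 289 mid 284.5 axis pred 281.3 z 0.155
  row 153 266 289 mid 277.5 axis pred 281.2 z 0.149
  row 155 266 288 mid 277.0 axis pred 281.1 z 0.143
  row 157 265 288 mid 276.5 axis pred 280.9 z 0.136
  row 159 265 288 mid 276.5 axis pred 280.8 z 0.13
  row 161 265 288 mid 276.5 axis pred 280.6 z 0.124
  row 163 265 288 mid 276.5 axis pred 280.5 z 0.117
  row 165 265 287 mid 276.0 axis pred 280.3 z 0.111
  row 167 266 287 mid 276.5 axis pred 280.2 z 0.104
  row 169 267 285 mid 276.0 axis pred 280.0 z 0.097
  row 171 270 282 mid 276.0 axis pred 279.9 z 0.091
top post pred [271.3 179.5] blue n 192 263 278 172 187 270.0572916666667 179.6875
 blue pct [116.1 130.  132.  133.  135. ]
  cap 270.16831683168317 179.47524752475246 [ 0.5597 -0.0284  0.076 ]
px per mm x,y [0.2297843  0.21673698] [ 0.32994707 -0.12633454]
```

The scene mask puts the cup about 3.5 px, roughly 10 mm, behind the pad centre along the tool's x. The bend of the tool tip accounts for only a little of that. I'll set it back down, recentre and regrip.

Call:
{"method": "move_arm", "body": {
  "jaw": [0.6, 0.6, 0.6, 0.6, 0.6, 0.6, 0.3, 0, 0, 0],
  "delta_pos": [
    [0, 0, -0.03],
    [0, 0, -0.03],
    [0, 0, -0.03],
    [0, 0, -0.01],
    [0, 0, 0],
    [0, 0, 0],
    [0, 0, 0],
    [0, 0, 0],
    [0, 0, 0],
    [0, 0, 0]
  ],
  "yaw": [0, 0, 0, 0, 0, 0, 0, 0, 0, 0]
}}

```text
time: 13.4
ee_pos: [0.5108, 0.0908, 0.2209]
tcp_rot: [-178.6, -0.0, 21.3]
wrist_force: [-1.6, 0.1, -0.4]
opening: 0.0852
grasp_force: 0.0
```

```bash
cat > cup.py <<'E'
from h import *
o=bot.get_obs();p=o['ee_pos'];y=np.radians(o['tcp_rot'][2]);t=np.array([np.cos(y),np.sin(y),0])
print(o['time'],p,o['tcp_rot'],o['wrist_force'],o['opening'])
import sys; z0=p[2]-.217+float(sys.argv[1])
ax=p+[-.0014,.0037,0];m=camera_model('scene');im=camera('scene')
for d in outline_of('scene','cup'):
    mm=d['mask'];e=proj(m,np.array([ax[0],ax[1],z0+.03]))
    if im[mm].mean(0).ptp() if hasattr(np.ndarray,'ptp') else np.ptp(im[mm].mean(0))>12: continue
    if np.hypot(*(np.array(d['xy'])-e))>25: continue
    r=[]
    for z in np.arange(.01,.04,.004):
        q=proj(m,np.array([ax[0],ax[1],z0+z]));c=np.nonzero(mm[int(round(q[1]))])[0]
        if len(c): r.append(((c.min()+c.max())/2-q[0],len(c)))
    r=np.array(r);k=(proj(m,ax+.01*t-[0,0,.18])-proj(m,ax-[0,0,.18]))[0]/10
    print(d['confidence'],r.round(1).tolist(),'toolx off mm',np.median(r[:,0])/k)
E
python3 cup.py 0
```

```text
13.4 [0.51084946 0.09075435 0.22086518] [-1.78550622e+02 -1.98164024e-02  2.12767931e+01] [-1.5850165   0.10119448 -0.43645831] 0.08523321314557497Traceback (most recent call last):
  File "cup.py", line 8, in <module>
    if im[mm].mean(0).ptp() if hasattr(np.ndarray,'ptp') else np.ptp(im[mm].mean(0))>12: continue
       ^^^^^^^^^^^^^^^^^^
AttributeError: `ptp` was removed from the ndarray class in NumPy 2.0. Use np.ptp(arr, ...) instead.
```

```bash
sed -i 's/^    if im.*ptp.*$/    if np.ptp(im[mm].mean(0))>14: continue/' cup.py; python3 cup.py -.004
```

```text
13.5 [0.51074664 0.09074334 0.220596  ] [-1.78545133e+02  1.72354668e-03  2.12756744e+01] [-0.17277958 -0.26924513  0.30282868] 0.08509915904646143
0.83 [[-3.7, 22.0], [-3.8, 22.0], [-3.9, 22.0], [-4.0, 18.0], [-4.1, 15.0], [0.9, 12.0], [1.3, 13.0], [1.2, 13.0]] toolx off mm -12.211581027449919
```

Call:
{"method": "move_arm", "body": {
  "jaw": [0, 0, 0, 0.6, 0.6, 0.6, 0.6, 0.6, 0.6, 0.6],
  "delta_pos": [
    [-0.005, -0.002, 0],
    [-0.004, -0.0015, -0.003],
    [0, 0, 0],
    [0, 0, 0],
    [0, 0, 0],
    [0, 0, 0],
    [0, 0, 0],
    [0, 0, 0],
    [0, 0, 0],
    [0, 0, 0]
  ],
  "yaw": [0, 0, 0, 0, 0, 0, 0, 0, 0, 0]
}}

```text
time: 14.43
ee_pos: [0.5018, 0.0873, 0.2176]
tcp_rot: [-178.5, 0.0, 21.3]
wrist_force: [-0.8, -0.1, 5.2]
opening: 0.0605
grasp_force: 27.3
```

Call:
{"method": "move_arm", "body": {
  "jaw": [0.6, 0.6, 0.6, 0.6, 0.6, 0.6, 0.6],
  "delta_pos": [
    [0, 0, 0.03],
    [0, 0, 0.03],
    [0, 0, 0.03],
    [0, 0, 0.01],
    [0, 0, 0],
    [0, 0, 0],
    [0, 0, 0]
  ],
  "yaw": [0, 0, 0, 0, 0, 0, 0]
}}

```text
time: 15.02
ee_pos: [0.5014, 0.0872, 0.3152]
tcp_rot: [-178.5, 0.2, 21.3]
wrist_force: [0.0, 0.1, -0.9]
opening: 0.0602
grasp_force: 28.0
```

```bash
python3 cup.py 0
```

```text
15.0167 [0.50139636 0.08721578 0.31520147] [-178.50805656    0.18145113   21.27969651] [ 0.04479659  0.05812085 -0.87809347] 0.060214431082182406
0.69 [[-0.6, 24.0], [-0.7, 24.0], [-0.8, 24.0], [-0.9, 24.0], [-1.0, 19.0], [-1.0, 17.0], [3.9, 14.0], [3.8, 14.0]] toolx off mm -2.2731881530953486
```

Call:
{"method": "move_arm", "body": {
  "jaw": [0.6, 0.6, 0.6, 0.6, 0.6, 0.6, 0.6],
  "delta_pos": [
    [0.012, -0.024, 0],
    [0.012, -0.024, 0],
    [0.012, -0.024, 0],
    [0.013, -0.024, 0],
    [0.013, -0.0235, 0],
    [0, 0, 0],
    [0, 0, 0]
  ],
  "yaw": [0, 0, 0, 0, 0, 0, 0]
}}

```text
time: 15.7
ee_pos: [0.5638, -0.0334, 0.3156]
tcp_rot: [-178.5, 0.2, 21.2]
wrist_force: [0.5, 0.7, -1.8]
opening: 0.0602
grasp_force: 28.1
```

```bash
python3 cup.py 0; python3 - <<'E'
from h import *
s=camera('scene');im=s.astype(int)
mk=((im[...,2]>90)&(im[...,2]>im[...,0]+70));y,x=np.nonzero(mk);k=(abs(x-249)<20)&(abs(y-206)<20)
for r in range(196,222,2):
    c=x[k&(y==r)]
    if len(c):print(r,c.min(),c.max())
m=camera_model('scene')
for z in(.03,.05,.076,.11): print(z,proj(m,np.array([.56,-.0293,z])).round(1))
save('s6',cv2.resize(s[130:240,190:310],(648,594),interpolation=2))
E
```

```text
15.7 [ 0.563809   -0.03335936  0.31555178] [-1.78474720e+02  1.67214885e-01  2.11580335e+01] [ 0.53185423  0.7485112  -1.79667563] 0.06023748778980663
0.7 [[-1.0, 25.0], [-0.5, 26.0], [-0.5, 26.0], [3.0, 19.0], [3.5, 18.0], [3.5, 18.0], [3.5, 18.0], [3.5, 18.0]] toolx off mm 9.324465803654144
206 241 257
208 241 257
210 244 257
212 245 254
214 252 255
216 248 252
218 248 249
0.03 [248.7 218. ]
0.05 [248.7 212.5]
0.076 [248.6 205.1]
0.11 [248.6 194.9]
```

View pics/s6.png

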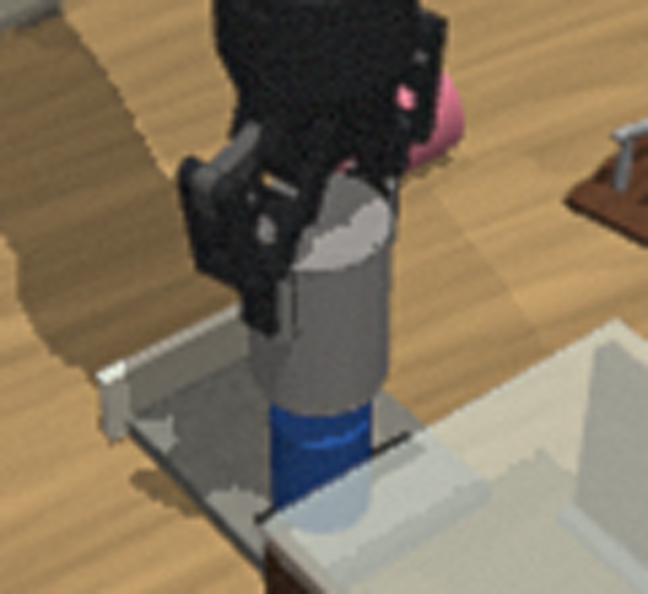

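The cup hangs upright over the post. Its middle is at column 319 against 322 for the post, about 2 mm to the left. I'll correct that and lower gently.

Call:
{"method": "move_arm", "body": {
  "jaw": [0.6, 0.6, 0.6, 0.6, 0.6, 0.6, 0.6, 0.6, 0.6, 0.6],
  "delta_pos": [
    [0.0011, 0.0016, -0.006],
    [0, 0, -0.006],
    [0, 0, -0.004],
    [0, 0, -0.003],
    [0, 0, -0.002],
    [0, 0, -0.002],
    [0, 0, -0.002],
    [0, 0, -0.002],
    [0, 0, -0.001],
    [0, 0, 0]
  ],
  "yaw": [0, 0, 0, 0, 0, 0, 0, 0, 0, 0]
}}

```text
time: 16.68
ee_pos: [0.5647, -0.0307, 0.289]
tcp_rot: [-178.5, 0.0, 21.3]
wrist_force: [0.2, 0.9, -1.6]
opening: 0.0601
grasp_force: 28.1
```

Call:
{"method": "move_arm", "body": {
  "jaw": [0.6, 0.6, 0.6, 0.6, 0.6, 0.6],
  "delta_pos": [
    [0, 0, -0.002],
    [0, 0, -0.002],
    [0, 0, -0.002],
    [0, 0, -0.001],
    [0, 0, 0],
    [0, 0, 0]
  ],
  "yaw": [0, 0, 0, 0, 0, 0]
}}

```text
time: 17.18
ee_pos: [0.5647, -0.0306, 0.2822]
tcp_rot: [-178.5, 0.0, 21.3]
wrist_force: [-0.3, 0.8, -0.7]
opening: 0.0604
grasp_force: 28.1
```

The rim is past the post's top with no contact. I'll keep lowering.

Call:
{"method": "move_arm", "body": {
  "jaw": [0.6, 0.6, 0.6, 0.6, 0.6, 0.6, 0.6, 0.6, 0.6, 0.6],
  "delta_pos": [
    [0, 0, -0.004],
    [0, 0, -0.004],
    [0, 0, -0.004],
    [0, 0, -0.004],
    [0, 0, -0.004],
    [0, 0, -0.004],
    [0, 0, -0.004],
    [0, 0, -0.004],
    [0, 0, -0.004],
    [0, 0, 0]
  ],
  "yaw": [0, 0, 0, 0, 0, 0, 0, 0, 0, 0]
}}

```text
time: 18.02
ee_pos: [0.5645, -0.0307, 0.2452]
tcp_rot: [-178.5, 0.1, 21.3]
wrist_force: [0.7, 0.7, -2.0]
opening: 0.0603
grasp_force: 28.1
```

Call:
{"method": "move_arm", "body": {
  "jaw": [0.6, 0.6, 0.6, 0.6, 0.6, 0.6, 0.6, 0.6],
  "delta_pos": [
    [0, 0, -0.003],
    [0, 0, -0.003],
    [0, 0, -0.002],
    [0, 0, -0.0015],
    [0, 0, -0.001],
    [0, 0, 0],
    [0, 0, 0],
    [0, 0, 0]
  ],
  "yaw": [0, 0, 0, 0, 0, 0, 0, 0]
}}

```text
time: 18.68
ee_pos: [0.5648, -0.0307, 0.2359]
tcp_rot: [-178.5, 0.0, 21.3]
wrist_force: [-0.0, -0.6, -0.5]
opening: 0.0601
grasp_force: 28.1
```

Call:
{"method": "move_arm", "body": {
  "jaw": [0.6, 0.6, 0.6, 0.6, 0.6],
  "delta_pos": [
    [0, 0, -0.001],
    [0, 0, -0.001],
    [0, 0, -0.0005],
    [0, 0, 0],
    [0, 0, 0]
  ],
  "yaw": [0, 0, 0, 0, 0]
}}

```text
time: 19.1
ee_pos: [0.5648, -0.0306, 0.2336]
tcp_rot: [-178.6, 0.0, 21.3]
wrist_force: [-1.3, 1.2, 2.6]
opening: 0.0604
grasp_force: 28.4
```

The rim is seated with about 3 N. Now I'll let go and lift straight up.

Call:
{"method": "move_arm", "body": {
  "jaw": [0.3, 0, 0, 0, 0, 0, 0, 0, 0, 0],
  "delta_pos": [
    [0, 0, 0],
    [0, 0, 0],
    [0, 0, 0],
    [0, 0, 0],
    [0, 0, 0],
    [0, 0, 0],
    [0, 0, 0],
    [0, 0, 0.02],
    [0, 0, 0.03],
    [0, 0, 0.03]
  ],
  "yaw": [0, 0, 0, 0, 0, 0, 0, 0, 0, 0]
}}

```text
time: 19.93
ee_pos: [0.5644, -0.0306, 0.3134]
tcp_rot: [-178.5, 0.1, 21.3]
wrist_force: [0.8, -0.3, 0.6]
opening: 0.0855
grasp_force: 0.0
```

```bash
python3 - <<'E'
from h import *
print(bot.get_obs()['ee_pos'],bot.get_obs()['wrist_force'])
for n in('scene','top'):
    im=camera(n);m=camera_model(n)
    print(n,'pred',[proj(m,np.array([.561,-.029,z])).round(1) for z in(.016,.101)])
    for th in('cup','cup_rim'):
        for d in pinpoint(n,th): print(th,d['xy'],round(d['confidence'],2),atz(m,d['xy'],.101 if th=='cup' else .016).round(3))
    if n=='scene':
        for d in outline_of(n,'cup'):
            yy,xx=np.nonzero(d['mask']);print(d['xy'],im[d['mask']].mean(0).round(),xx.min(),xx.max(),yy.min(),yy.max())
E
```

```text
[ 0.56435707 -0.03064703  0.31336681] [ 0.80454613 -0.30187913  0.59890063]
scene pred [array([249., 222.]), array([248.9, 197.8])]
cup [364.7, 186.9] 0.84 [0.674 0.233 0.101]
cup [247.9, 160.4] 0.66 [0.441 0.039 0.101]
cup_rim [250.9, 222.5] 0.89 [ 0.565 -0.026  0.016]
cup_rim [346.3, 170.0] 0.86 [0.535 0.319 0.016]
cup_rim [268.8, 147.4] 0.62 [0.327 0.182 0.016]
[250.0, 203.8] [120. 117. 114.] 237 262 189 224
[352.9, 179.7] [87. 48. 99.] 336 372 162 195
[226.7, 207.6] [107. 103.  94.] 208 267 179 233
top pred [array([269.5, 181.5]), array([270.8, 177.9])]
cup [154.3, 153.5] 0.88 [0.62  0.284 0.101]
cup [229.8, 253.8] 0.78 [0.359 0.075 0.101]
cup_rim [193.8, 256.2] 0.86 [0.346 0.179 0.016]
cup_rim [152.6, 186.9] 0.56 [0.538 0.303 0.016]
```

The cup sits on its post in the pictures. Next I'll move in front of the panel with the jaw shut, then push.

Call:
{"method": "move_arm", "body": {
  "jaw": [0, 0.5, 1, 1, 1, 1, 1, 1, 1, 1],
  "delta_pos": [
    [-0.03, -0.002, 0],
    [-0.03, -0.002, 0],
    [-0.03, -0.002, 0],
    [-0.03, -0.002, 0],
    [-0.03, -0.002, 0],
    [0, 0, -0.027],
    [0, 0, -0.027],
    [0, 0, -0.027],
    [0, 0, -0.027],
    [0, 0, 0]
  ],
  "yaw": [-0.12, -0.12, 0, 0, 0, 0, 0, 0, 0, 0]
}}

```text
time: 21.12
ee_pos: [0.4125, -0.0405, 0.1997]
tcp_rot: [-178.4, 0.5, 7.5]
wrist_force: [-1.0, -0.3, -0.8]
opening: -0.0001
grasp_force: 0.0
```

Call:
{"method": "move_arm", "body": {
  "jaw": [1, 1, 1, 1, 1, 1, 1, 1, 1, 1],
  "delta_pos": [
    [0.01, 0.0012, 0.003],
    [0.01, 0.0012, 0],
    [0.008, 0.0009, 0],
    [0.006, 0.0007, 0],
    [0.006, 0.0007, 0],
    [0.008, 0.0009, 0],
    [0.008, 0.0009, 0],
    [0.008, 0.0009, 0],
    [0.008, 0.0009, 0],
    [0.008, 0.0009, 0]
  ],
  "yaw": [0, 0, 0, 0, 0, 0, 0, 0, 0, 0]
}}

```text
time: 21.95
ee_pos: [0.4956, -0.0313, 0.2082]
tcp_rot: [-178.5, 0.0, 7.5]
wrist_force: [-2.4, -0.4, 1.1]
opening: 0.0003
grasp_force: 1.3
```

Call:
{"method": "move_arm", "body": {
  "jaw": [1, 1, 1, 1, 1, 1],
  "delta_pos": [
    [0.008, 0.0009, 0],
    [0.008, 0.0009, 0],
    [0.008, 0.0009, 0],
    [0.008, 0.0009, 0],
    [0.008, 0.0009, 0],
    [0.008, 0.0009, 0]
  ],
  "yaw": [0, 0, 0, 0, 0, 0]
}}

```text
time: 22.45
ee_pos: [0.5435, -0.0259, 0.2082]
tcp_rot: [-178.5, 0.0, 7.5]
wrist_force: [-2.6, 0.5, 1.8]
opening: -0.0001
grasp_force: 1.3
```

Call:
{"method": "move_arm", "body": {
  "jaw": [1, 1, 1, 1, 1],
  "delta_pos": [
    [0.006, 0.0007, 0],
    [0.006, 0.0007, 0],
    [0.005, 0.0006, 0],
    [0.004, 0.0005, 0],
    [0.003, 0.0003, 0]
  ],
  "yaw": [0, 0, 0, 0, 0]
}}

```text
time: 22.87
ee_pos: [0.5672, -0.0232, 0.2082]
tcp_rot: [-178.5, 0.0, 7.5]
wrist_force: [-2.3, -0.6, 0.9]
opening: 0.0
grasp_force: 1.1
```

Call:
{"method": "move_arm", "body": {
  "jaw": [1, 1, 1],
  "delta_pos": [
    [0.003, 0.0003, 0],
    [0.002, 0.0002, 0],
    [0.002, 0.0002, 0]
  ],
  "yaw": [0, 0, 0]
}}

```text
time: 23.12
ee_pos: [0.5738, -0.0225, 0.2081]
tcp_rot: [-178.5, 0.0, 7.5]
wrist_force: [-2.6, 0.7, 0.6]
opening: 0.0
grasp_force: 1.1
```

Call:
{"method": "move_arm", "body": {
  "jaw": [1, 1, 1, 1],
  "delta_pos": [
    [0.002, 0.0002, 0],
    [0.002, 0.0002, 0],
    [0.001, 0.0001, 0],
    [0, 0, 0]
  ],
  "yaw": [0, 0, 0, 0]
}}

```text
time: 23.45
ee_pos: [0.5758, -0.0223, 0.208]
tcp_rot: [-178.5, 0.6, 7.5]
wrist_force: [-26.1, -1.6, 14.9]
opening: 0.0003
grasp_force: 13.4
```

Firm resistance came at the expected stop. I'll back off, rise and check.

Call:
{"method": "move_arm", "body": {
  "jaw": [1, 1, 1, 1, 1, 1, 1],
  "delta_pos": [
    [-0.01, -0.001, 0],
    [-0.03, -0.003, 0],
    [-0.03, -0.003, 0],
    [-0.02, 0, 0.03],
    [0, 0, 0.03],
    [0, 0, 0.03],
    [0, 0, 0]
  ],
  "yaw": [0, 0, 0, 0, 0, 0, 0]
}}

```text
time: 24.03
ee_pos: [0.4895, -0.0292, 0.3047]
tcp_rot: [-178.6, -0.5, 7.5]
wrist_force: [0.2, 0.7, 1.1]
opening: 0.0002
grasp_force: 0.0
```

```bash
python3 - <<'E'
from h import *
o=bot.get_obs();print(o['time'],o['ee_pos'],o['wrist_force'])
for n in('scene','top','wrist'):
    im=camera(n);m=camera_model(n)
    for th,z in(('tray_front',.025),('cup_rim',.016),('cup',.101),('riser',0),('bowl',0),('canister',0),('mould',0)):
        for d in pinpoint(n,th)[:3]: print(n,th,np.round(d['xy'],1),round(d['confidence'],2),atz(m,d['xy'],z).round(3))
    save('f_'+n,im)
E
```

```text
24.0333 [ 0.4895305  -0.02916997  0.30466869] [0.17250248 0.67786305 1.10222414]
scene cup_rim [346.2 170.3] 0.78 [0.536 0.318 0.016]
scene cup_rim [269.5 149. ] 0.7 [0.335 0.179 0.016]
scene cup_rim [284.4 254.3] 0.43 [ 0.688 -0.01   0.016]
scene cup [365.  186.7] 0.69 [0.674 0.234 0.101]
scene cup [249.7 157.6] 0.69 [0.433 0.049 0.101]
scene cup [283.1 253.8] 0.41 [ 0.733 -0.052  0.101]
scene riser [284.1 253.5] 0.68 [ 0.677 -0.002  0.   ]
scene bowl [179.7 340.8] 0.92 [ 0.745 -0.297  0.   ]
scene canister [388.  212.7] 0.64 [0.714 0.313 0.   ]
scene mould [134.8 254.7] 0.91 [ 0.499 -0.306  0.   ]
scene mould [179.7 342.5] 0.46 [ 0.748 -0.298  0.   ]
top tray_front [268.6 172.9] 0.72 [ 0.584 -0.026  0.025]
top cup_rim [156.7 185.6] 0.9 [0.542 0.292 0.016]
top cup_rim [195.  255.7] 0.56 [0.347 0.176 0.016]
top cup [156.5 158.7] 0.7 [0.606 0.277 0.101]
top cup [231.  250.2] 0.55 [0.368 0.072 0.101]
top riser [259.4 141.7] 0.7 [0.679 0.002 0.   ]
top bowl [362.6 120.3] 0.94 [ 0.751 -0.302  0.   ]
top canister [150.8 128.5] 0.86 [0.711 0.32  0.   ]
top mould [365.1 206.2] 0.82 [ 0.497 -0.308  0.   ]
wrist tray_front [257.4  53.6] 0.75 [ 0.585 -0.014  0.025]
wrist cup_rim [  4.4 318.1] 0.8 [0.335 0.183 0.016]
wrist cup [106.8 320.4] 0.89 [0.418 0.053 0.101]
```

View pics/f_scene.png

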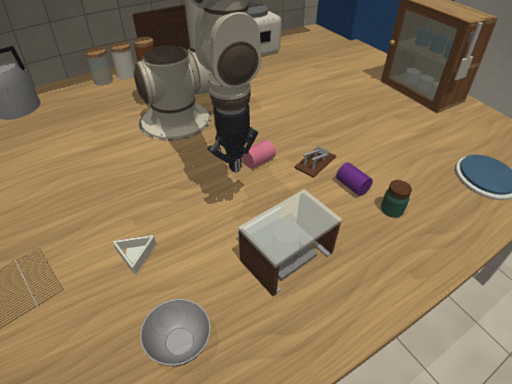

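The tray is home: its face is at x≈0.585 against 0.583 expected, and it stopped firmly. The cup shows under the clear shelf at about (287,232), and the bystanders haven't moved.

```bash
python3 -c "
from workcell import bot
print(bot.job_done())"
```

```text
the job is handed in; nothing more can be done
None
```

The job is handed in at about 24 s with no verdict returned: by my measurements the cup sits upside down on its post, the tray is fully home under the shelf and the bystanders are in place, but I viewed 11 pictures, one over the limit of 10.

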